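# Switch the ball feeder to its other chute

## Robot

A 7-joint arm with a two-finger parallel gripper is mounted at the origin on the work surface. World frame = base frame: x ahead of the robot, y to its left, z up, the work surface at z = 0. Lengths are in m, angles in rad, forces in N, time in s.
With the tool pointing down it reaches from about 0.425 to 0.95 m from the base axis. Payload 16.7 kg.
Tool frame: the origin (TCP) lies at the very end of the fingers, on their centre line; the grasp point (between the pads) lies 19 mm behind it; x points along the fingers, y is the direction in which the jaws open and shut, and the axes are right-handed (so a half turn about x gives the same grasp; the last joint's range is limited). The gripper opens to 94 mm and grips with 3 to 60 N. Pads are 16 mm wide; open, the fingers measure 119 mm over their backs; the gripper's body (75 mm by 177 mm) begins 78 mm behind the grasp point.
Start: joints at [1.008, 0.426, 0.074, 1.606, -0.034, 1.111, -0.067], TCP at [0.271, -0.618, 0.205] pointing down, gripper open.
Joint ranges: [-2.85, 2.85], [-0.5, 2.14], [-1.23, 1.37], [0.21, 2.46], [-1.02, 4.16], [0.16, 2.05], [-2.73, 2.73]. Speed limits (rad/s): [1.89, 1.89, 2.39, 2.39, 3.01, 3.01, 3.01].

## Interface

Orientations are given as [roll, pitch, yaw] about the fixed x, y, z axes, in that order (R = Rz(yaw) Ry(pitch) Rx(roll)).
In Python, from station import bot gives the robot as it stands.
- The arm moves only by the tool move_arm, never from a script. Its arguments are lists of equal length, an entry for each row: "offset": the shift along the tool's x, y, z in cm, a list of three; "yaw": the turn about the tool's x in degrees. A call has 1 to 12 rows; each row is the pose to reach, as a shift and turn from the pose measured when the call began, along the tool's axes at that moment; what a row does not reach only later rows make up. A row lasts 1/8 s, in which the tool goes at most 62.5 mm and 10.7 degrees, less where a joint would pass 70% of its speed; a pose out of reach is approached as far as the arm can. A call with a gripper value outside its range is refused whole. "claw" is the finger opening in cm, from 0 to 9.4, set as the call begins (left out, the last holds). The fingers move at their own pace and stop on an object; "squeeze" is the grip in N (left out, the last holds). Time passes only in rows, so rows that repeat a pose let the fingers close. It gives the time, the measured TCP pose, the force and the opening at its end, in the units of the state.
- bot.sense(): the state, without advancing time (a new reading comes with each control period).
- bot.capture(name): name is "scene" or "top" or "wrist"; returns the picture (480x640x3 uint8, red, green, blue); there is no depth.
- bot.camera_info(name): a dict with "camera_matrix" (3x3 intrinsics, pixels), "R" (3x3) and "t" (3): a world point X has camera coordinates R X + t; the wrist camera has in their place "tool_from_camera" (4x4, takes a point from camera to tool coordinates, whose origin is the TCP and whose axes are the tool frame's). Camera axes: x right, y down, z forward; pixel columns grow to the right and rows downward; lengths in m; the calibration is good to about 2 mm. A picture is of the moment at which its call begins: read the wrist's pose just before it. camera_info takes no time and is no camera call.
- bot.hand_in(): hands the job in, once; it reports no verdict.
The state is a dict: "clock": time; "joint_positions": joint angles; "joint_velocities": joint speeds; "joint_torque": joint torques, N m; "eef_pos": TCP position; "orientation": TCP orientation; "force": force on the tool from outside, world axes, zero at the start; "moment": the same for the moment, N m; "gripper_width": finger opening in m.
Only numpy, scipy, OpenCV 4.12 (cv2) and the standard library are available. Lean on these libraries where they do the work, as an engineer would, in place of code of your own. Each camera call takes 0.05 s, during which the arm holds its last target. There are 200 camera calls.

## Task

Press down the raised end of the seesaw gate so that it rocks over its pivot and rests on its other side, while the wooden balls still wait behind the stop. Then push the sliding stop's tab outwards, away from the feed lane, so that all three balls roll down into the other chute, the one that the gate did not point to at the start. Use the fingertips only on the gate and the stop: do not touch or lift the balls, and leave the goods standing around where they are.

Things in the scene. Friction and masses are not known exactly. Their poses are not given: they have to be found in the camera images.
- feeder: plywood ball feeder fixed to the counter, 540 mm wide over its two chutes. Origin: on the counter, straight below the gate's pivot. Its +x points away from the robot, along the feed lane towards the gate; +y to the left chute; z up.
- lane_exit (a point): middle of the feed lane's floor at its lower end, at feeder x = -22 mm, 99 mm above the counter. The lane, an open channel 48 mm wide outside with walls 26 mm high, rises from here along feeder -x to 122 mm at x = -185 mm; it drops the balls into the middle of the gate.
- left_chute (a point): middle of the left chute's floor at its outer end. Each chute runs sideways along feeder y from 96 to 245 mm from the pivot, centred on x = 0, 44 mm wide inside, its floor falling outwards from 50 to 22 mm above the counter, wall tops at 70 mm, closed at the outer end, so that balls come to rest in it.
- right_chute (a point): the same for the right chute, on the feeder's -y side
- gate (a joint): the seesaw gate: a metal trough 174 mm long, 52 mm wide, lying along feeder y on a pivot along x, 85 mm above the counter. Tilt in rad: +0.32 left (+y) end down, feeds the left chute; -0.32 right end down, feeds the right; these are its stops. It starts on either stop. A weight over the pivot makes it fall to whichever side it is rocked past level and stay there. Pressing takes under 2 N.
- gate_weight (a point): centre of the dark weight on the gate, a lying cylinder of 16 mm radius, 28 mm long, 58 mm over the pivot and 34 mm from it along feeder +x; it swings with the gate
- left_pad (a point): centre of the top face of the gate's left press pad, a flat plate 40 (feeder x) by 50 (feeder y) by 4 mm on the far (+x) side of the trough's left end, at feeder x = 50 mm, 100 mm from the pivot. It swings with the gate: 133 mm above the counter raised, 102 mm level, 70 mm down. To be pressed from above; past level the gate falls over by itself.
- right_pad (a point): the same for the right press pad, 100 mm right of the pivot
- stop (a joint): the sliding stop: a dark blade across the feed lane at feeder x = -59 mm that holds the balls back. Travel in m along feeder +y (to the left, outwards): near 0 shut, 0.055 fully out at its end stop; the balls are free from about 0.042. It slides with about 1 N of friction and stays where it is left.
- stop_tab (a point): on the stop's upright tab, a dark plate 36 (feeder x) by 6 (feeder y) mm left of the lane: middle of its face towards the lane, 12 mm below its top edge, 65 mm from the lane's outer wall when shut. From 35 mm below this point a bar runs from tab to blade: a fingertip put between lane and tab must stay above the bar. Pushing the tab outwards (feeder +y) opens the stop.
- ball0: turned wooden ball, 36 mm in diameter, 18 g, waiting in the lane behind the stop (ball0 first, then ball1, ball2). The origin rolls with it: see its centre
- ball0_center (a point): centre of ball0
- ball1: turned wooden ball, 36 mm in diameter, 18 g, waiting in the lane behind the stop (ball0 first, then ball1, ball2). The origin rolls with it: see its centre
- ball1_center (a point): centre of ball1
- ball2: turned wooden ball, 36 mm in diameter, 18 g, waiting in the lane behind the stop (ball0 first, then ball1, ball2). The origin rolls with it: see its centre
- ball2_center (a point): centre of ball2
- house: loose grey wooden house block, 35 x 60 x 80 mm tall, standing beside the feed lane on its right; origin at the centre of its underside. To be left alone
- cone: loose white cone tree, 54 mm wide at the foot, 122 mm tall, left of the feed lane, nearer the robot than the left chute; origin at the centre of its underside. To be left alone
- bucket: loose galvanised cup-shaped bucket, 80 mm wide, 85 mm tall, beyond the left chute; origin at the centre of its underside. To be left alone
- candlestick: loose black candlestick, 68 mm wide, 93 mm tall, beyond the right chute; origin at the centre of its underside. To be left alone
- star: loose white five-point star lying flat, about 105 mm across, 12 mm thick, beyond the gate; origin at the centre of its underside. To be left alone
- jar: loose jar, 60 mm wide, 70 mm tall, at the right; origin at the centre of its underside. To be left alone
- frame: loose square white picture frame lying flat, 130 mm, 14 mm thick, at the left; origin at the centre of its underside. To be left alone

How it is judged:
On the way, in this order (a step that is already met when the one before it is completed fails the run):
1. the gate is rocked to its other side while all balls are still in the lane (distance of left_pad from where it was at the start of the episode above 0.05 m and x of each of ball0_center, ball1_center, ball2_center in the frame of feeder below -0.07 m), for 0.2 s.
2. all three balls are in the chute on the gate's new low side (distance of left_pad from where it was at the start of the episode above 0.05 m and ((value of joint gate above 0.27 rad and y of ball0_center in the frame of feeder between 0.1 and 0.25 m and x of ball0_center in the frame of feeder between -0.022 and 0.022 m and height (world z) of each of ball0_center, ball1_center, ball2_center below 0.08 m and y of ball1_center in the frame of feeder between 0.1 and 0.25 m and x of ball1_center in the frame of feeder between -0.022 and 0.022 m and y of ball2_center in the frame of feeder between 0.1 and 0.25 m and x of ball2_center in the frame of feeder between -0.022 and 0.022 m) or (value of joint gate below -0.27 rad and y of ball0_center in the frame of feeder between -0.25 and -0.1 m and x of ball0_center in the frame of feeder between -0.022 and 0.022 m and height (world z) of each of ball0_center, ball1_center, ball2_center below 0.08 m and y of ball1_center in the frame of feeder between -0.25 and -0.1 m and x of ball1_center in the frame of feeder between -0.022 and 0.022 m and y of ball2_center in the frame of feeder between -0.25 and -0.1 m and x of ball2_center in the frame of feeder between -0.022 and 0.022 m))), for 0.2 s.
At the end, for the whole second after the job is handed in: the gate rests tipped opposite to its start (beyond 0.27 rad, pads moved over 50 mm); all three balls lie at rest (below 0.06 m/s) in the chute on that side, centres 100 to 250 mm sideways of the pivot, within 22 mm of the chute's middle line, under 80 mm high (all of step 2 and velocity of joint gate between -0.1 and 0.1 rad/s and linear speed of each of ball0, ball1, ball2 below 0.06 m/s); the robot touches nothing.
It fails at once if the robot touches a ball (contact force between any of the fingers, the arm and ball0 above 0.2 N or contact force between any of the fingers, the arm and ball1 above 0.2 N or contact force between any of the fingers, the arm and ball2 above 0.2 N).
It fails at once if a ball is lifted off the lane (height (world z) of any of ball0_center, ball1_center, ball2_center above 0.175 m).
It fails at once if a bystander is shifted by more than 20 mm or tipped (distance of any of house, cone, bucket, candlestick, star, jar, frame from where it was at the start of the episode above 0.02 m or angle between any of house, cone, bucket, candlestick, star, jar, frame's own z axis and vertical above 0.4 rad).
It also fails if it takes over 42 s, if anything falls off the work surface, if the arm or the gripper's body presses on something with over 40 N, if the wrist force passes 120 N, or if a joint passes its speed limit or range.

## Working session

There is one attempt and no reset: what is moved stays moved. The work goes in short steps, Python scripts to look and compute and a tool call to move; the robot and the scene stay as the last step left them, time stands still between calls to the robot, and variables do not carry over. Pictures are saved under pics/ and viewed, about 8 in all and at most 12, crops included, and the job is handed in when it is done.

Besides the shell and the picture viewer there is one more tool, called after "Emit:" as name(argument=value, ...) on one line, values as JSON. move_arm: Moves the arm, as the interface text tells. Its arguments: {"type":"object","properties":{"offset":{"type":"array"},"yaw":{"type":"array"},"claw":{"type":"number"},"squeeze":{"type":"number"}},"required":["offset","yaw"]}

```bash
mkdir -p pics; python3 - <<'E'
from station import bot
import cv2,numpy as np
s=bot.sense();print(s['clock'],s['eef_pos'],s['orientation'],s['gripper_width'])
for n in("scene","top"):
    im=bot.capture(n);cv2.imwrite(f"pics/{n}0.png",im[...,::-1])
    c=bot.camera_info(n);print(n,np.round(c["camera_matrix"],1).tolist(),np.round(c["R"],4).tolist(),np.round(c["t"],4).tolist())
print(bot.camera_info("wrist"))
E
```

```text
0.0 [ 0.27118096 -0.61763353  0.20480191] [-1.49657452  1.56952029  2.05874548] 0.0938204784137756
scene [[449.0, 0.0, 316.5], [0.0, 449.0, 239.5], [0.0, 0.0, 1.0]] [[0.6244, 0.7811, 0.0054], [0.4908, -0.3869, -0.7807], [-0.6077, 0.4901, -0.6249]] [-0.3541, -0.1845, 1.7751]
top [[612.3, 0.0, 314.0], [0.0, 612.3, 240.1], [0.0, 0.0, 1.0]] [[-0.0013, -1.0, 0.0011], [-0.9779, 0.001, -0.2092], [0.2092, -0.0013, -0.9779]] [0.0143, 0.5825, 1.6354]
{'camera_matrix': array([[398.3502202 ,   0.        , 320.8431064 ],
       [  0.        , 398.3502202 , 233.34677681],
       [  0.        ,   0.        ,   1.        ]]), 'tool_from_camera': array([[-1.71305439e-04, -2.76207706e-01,  9.61097952e-01,
        -1.79328422e-01],
       [ 9.99999922e-01, -3.89263231e-04,  6.63698440e-05,
        -1.02858888e-04],
       [ 3.55788232e-04,  9.61097889e-01,  2.76207751e-01,
        -8.03015690e-02],
       [ 0.00000000e+00,  0.00000000e+00,  0.00000000e+00,
         1.00000000e+00]])}
```

View pics/top0.png

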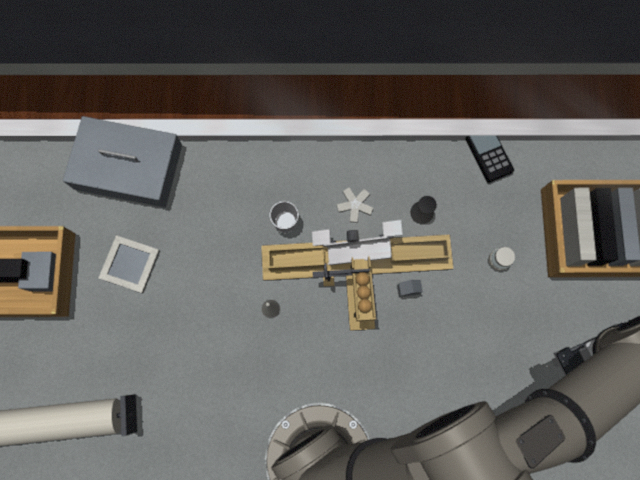

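View pics/scene0.png

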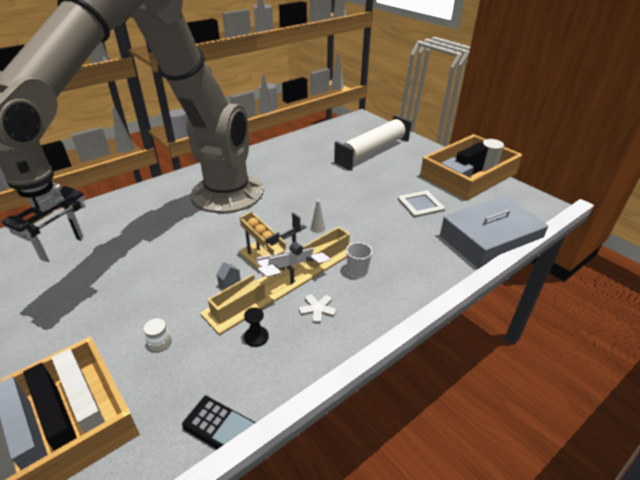

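The top view shows the feeder with chutes from (262,262) to (452,252), pads at about (321,237) and (392,228), the weight at (352,236), the tab near (328,283), and balls at about (364,280–306). The cone is at (271,308). I'll enlarge both views to get the details.

```bash
python3 - <<'E'
import cv2,numpy as np
a=cv2.imread("pics/top0.png")[195:335,250:460];b=cv2.imread("pics/scene0.png")[190:350,190:390]
a=cv2.resize(a,(800,533),interpolation=cv2.INTER_CUBIC);cv2.imwrite("pics/a.png",a)
b=cv2.resize(b,(750,600),interpolation=cv2.INTER_CUBIC);cv2.imwrite("pics/b.png",b)
E
```

```text
(no output)
```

View pics/a.png

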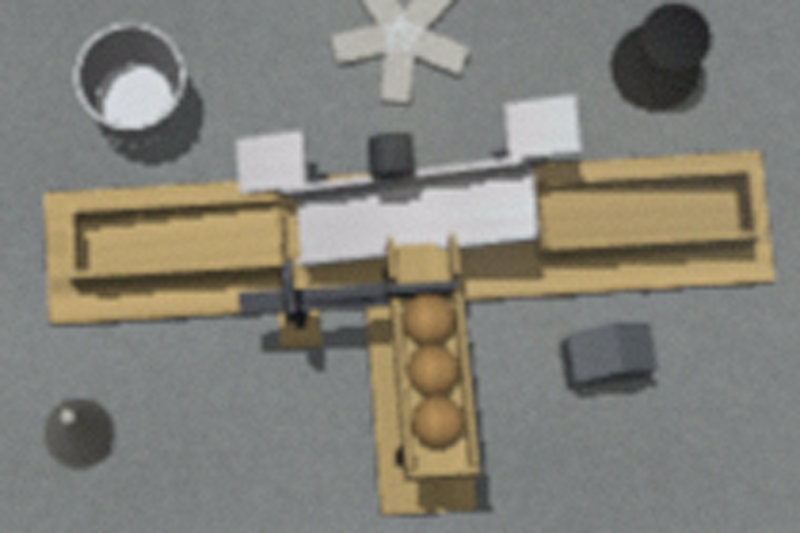

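View pics/b.png

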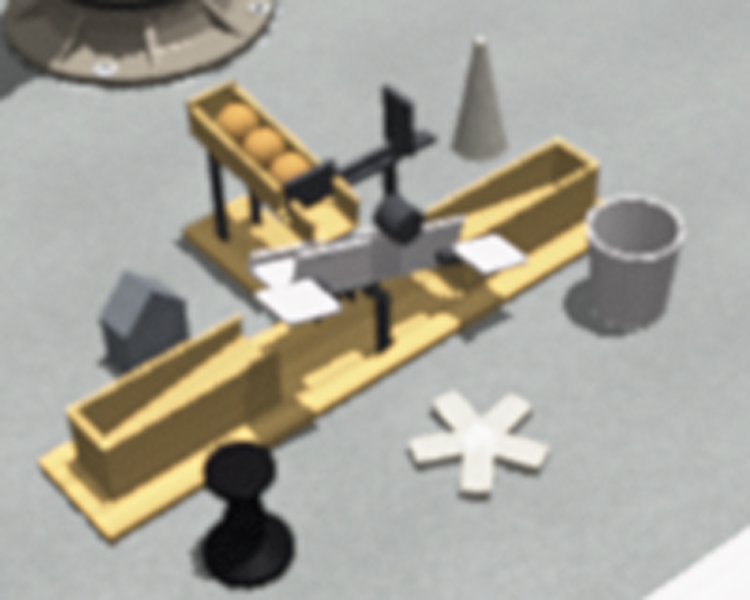

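```bash
cat > h.py <<'E'
import numpy as np
from station import bot
from scipy.optimize import least_squares
def ray(n,p):
    c=bot.camera_info(n);R=np.array(c["R"]);t=np.array(c["t"])
    d=R.T@np.linalg.solve(c["camera_matrix"],[*p,1]);return -R.T@t,d
def plane(n,p,z):
    o,d=ray(n,p);return o+d*(z-o[2])/d[2]
def tri(p,q):
    a,d=ray("top",p);b,e=ray("scene",q);s=np.linalg.lstsq(np.c_[d,-e],b-a,rcond=None)[0]
    return (a+d*s[0]+b+e*s[1])/2, np.linalg.norm(a+d*s[0]-b-e*s[1])
A=lambda u,v:(250+u*210/800,195+v*140/533)
B=lambda u,v:(190+u/3.75,190+v/3.75)
E
python3 - <<'E'
from h import *
P=[((272,163),(50,100.3,70)),((543,128),(50,-89.6,132.6)),((392,150),(34,18,146)),((428,318),(-80,0,125)),((433,370),(-115.6,0,130)),((437,421),(-151,0,135))]
W=np.array([plane("top",A(*p),f[2]/1e3) for p,f in P]);F=np.array([f for _,f in P])/1e3
def T(x):c,s=np.cos(x[2]),np.sin(x[2]);return np.c_[x[0]+c*F[:,0]-s*F[:,1],x[1]+s*F[:,0]+c*F[:,1]]
r=least_squares(lambda x:(T(x)-W[:,:2]).ravel(),[.6,0,0]);x=r.x
print("feeder",x,np.round(r.fun.reshape(-1,2)*1e3,1).tolist())
c,s=np.cos(x[2]),np.sin(x[2]);R=np.array([[c,-s],[s,c]])
def toF(p):return np.round(np.r_[R.T@(p[:2]-x[:2]),p[2]]*1e3,1)
def toW(f):return np.round(x[:2]+R@(np.array(f)/1e3),4)
for a,b,n in[((287,265),(412,105),"tab far top"),((272,163),(490,253),"lpad"),((543,128),(298,301),"rpad"),((437,421),(237,120),"ball2"),((437,421),(237,118),"ball2")]:
    p,e=tri(A(*a),B(*b));print(n,p,toF(p),e)
for p,z in[((80,435),.06),((620,335),.06),((130,80),.085),((675,40),.093),((395,35),.012)]: print(toF(plane("top",A(*p),z)))
print("rpad",toW((50,-89.6)),"gap",toW((-59,60)),toW((-59,89)))
E
```

```text
feeder [ 0.54456509 -0.1090928   0.05618565] [[1.6, 0.7], [1.0, -0.2], [-2.4, -0.4], [-0.9, -0.2], [0.3, 0.2], [0.4, -0.1]]
tab far top [ 0.49722273 -0.0131716   0.16605048] [-41.9  98.4 166.1] 0.005303168988085791
lpad [ 0.58952258 -0.00494591  0.06604977] [ 50.7 101.5  66. ] 0.0047236860348513895
rpad [ 0.60015438 -0.19471235  0.12901375] [ 50.7 -88.6 129. ] 0.0031202499872200274
ball2 [ 0.39386045 -0.11577026  0.13811112] [-150.8    1.8  138.1] 0.003223415379723034
ball2 [ 0.39369724 -0.11556011  0.13996859] [-151.    2.  140.] 0.003348000228394251
[-139.3  247.6   60. ]
[ -89.9 -142.3   60. ]
[112.4 198.9  85. ]
[ 117.6 -195.9   93. ]
[154.9  -1.   12. ]
rpad [ 0.5995 -0.1957] gap [ 0.4823 -0.0525] [ 0.4807 -0.0235]
```

```bash
cat >> h.py <<'E'
from scipy.spatial.transform import Rotation as Ro
X=np.array([.5446,-.1091,.0562])
def w(f):
    c,s=np.cos(X[2]),np.sin(X[2]);return np.r_[X[:2]+np.array([[c,-s],[s,c]])@(np.array(f[:2])/1e3),f[2]/1e3]
def off(*fs):
    s=bot.sense();R=Ro.from_euler("xyz",s["orientation"]).as_matrix()
    print(s["clock"],s["eef_pos"],s["force"],s["gripper_width"],"\n",R.round(3))
    for f in fs:print(f,w(f),(100*R.T@(w(f)-s["eef_pos"])).round(2))
E
python3 -c "
from h import *
off((50,-97,200),(50,-97,160),(50,-97,88))"
```

```text
0.1 [ 0.27119347 -0.61768199  0.20483264] [-0.3489952  -0.67572132  0.30909125] 0.09417573333054798 
 [[-0.001  0.402 -0.916]
 [ 0.001 -0.916 -0.402]
 [-1.    -0.001  0.   ]]
(50, -97, 200) [ 0.59996959 -0.20313833  0.2       ] [  0.51 -24.74 -46.77]
(50, -97, 160) [ 0.59996959 -0.20313833  0.16      ] [  4.51 -24.73 -46.77]
(50, -97, 88) [ 0.59996959 -0.20313833  0.088     ] [ 11.71 -24.72 -46.77]
```

Emit:
move_arm(offset=[[0, -2, -4], [0, -4.5, -8.5], [0, -7, -13], [0, -9, -17.5], [0, -11.5, -22], [0, -14, -26.5], [0, -16.5, -31], [0, -18.5, -35], [0, -20.5, -39], [0, -22.5, -43], [0.5, -24.7, -46.8], [0.5, -24.7, -46.8]], yaw=[2, 4, 6, 8, 10, 12, 14, 16, 18, 20, 20.5, 20.5], claw=0, squeeze=20)

```text
clock: 1.6
eef_pos: [0.6019, -0.1994, 0.1991]
orientation: [-1.161, 1.568, 2.042]
force: [-0.5, 0.1, 0.3]
gripper_width: 0.0002
```

```bash
python3 -c "
from h import *
import cv2
off((50,-97,160),(50,-97,88))
a=bot.capture('wrist');b=bot.capture('scene')[190:350,190:390]
a=cv2.resize(a,(400,300),interpolation=cv2.INTER_AREA);b=cv2.resize(b,(400,300))
cv2.imwrite('pics/w1.png',np.hstack([a,b])[...,::-1])"
```

```text
1.6 [ 0.60185734 -0.19940034  0.19914735] [-0.52693359  0.14142392  0.30884445] 0.00022001215927701728 
 [[-0.001  0.061 -0.998]
 [ 0.003 -0.998 -0.061]
 [-1.    -0.003  0.001]]
(50, -97, 160) [ 0.59996959 -0.20313833  0.16      ] [3.91 0.37 0.21]
(50, -97, 88) [ 0.59996959 -0.20313833  0.088     ] [11.11  0.39  0.2 ]
```

View pics/w1.png

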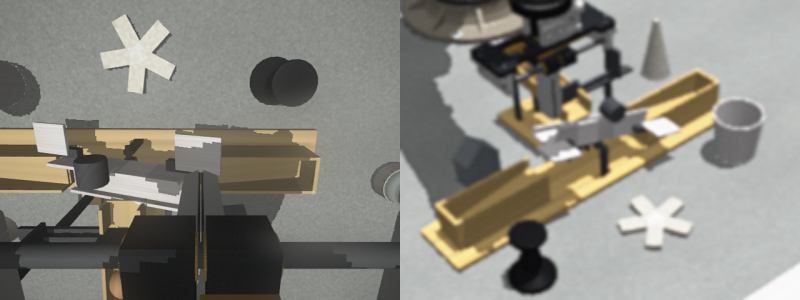

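The wrist view has the raised right pad around (199,152), half scale. The fingertips end just above it at (199,172), and nothing else is below them. Pressing now.

Emit:
move_arm(offset=[[3, 0.4, 0.2], [5.5, 0.4, 0.2], [7, 0.4, 0.2], [8.2, 0.4, 0.2], [9.4, 0.4, 0.2], [10.4, 0.4, 0.2], [11.2, 0.4, 0.2], [11.5, 0.4, 0.2], [11.5, 0.4, 0.2]], yaw=[0, 0, 0, 0, 0, 0, 0, 0, 0])

```text
clock: 2.82
eef_pos: [0.5982, -0.2074, 0.0847]
orientation: [-0.615, 1.569, 2.583]
force: [-0.4, -0.3, 0.3]
gripper_width: 0.0006
```

Emit:
move_arm(offset=[[-3, 0, 0], [-7, 0, 0], [-12, 0, 0], [-12, 0, 0]], yaw=[0, 0, 0, 0])

```text
clock: 3.32
eef_pos: [0.6005, -0.2081, 0.2092]
orientation: [2.932, 1.565, -0.153]
force: [-0.1, -1.1, -0.4]
gripper_width: 0.0009
```

```bash
python3 -c "
from h import *
import cv2
off((-59,60,205),(-59,62,205),(-59,62,142))
a=bot.capture('wrist');b=bot.capture('scene')[190:350,190:390]
a=cv2.resize(a,(400,300),interpolation=cv2.INTER_AREA);b=cv2.resize(b,(400,300))
cv2.imwrite('pics/w2.png',np.hstack([a,b])[...,::-1])"
```

```text
3.325 [ 0.60050506 -0.20806906  0.20922629] [-0.05970798 -1.11800909 -0.35102609] 0.000869056194477649 
 [[ 0.005  0.056 -0.998]
 [-0.001 -0.998 -0.056]
 [-1.     0.001 -0.005]]
(-59, 60, 205) [ 0.48232292 -0.05250878  0.205     ] [  0.35 -16.2   10.92]
(-59, 62, 205) [ 0.48221058 -0.05051194  0.205     ] [  0.35 -16.4   10.92]
(-59, 62, 142) [ 0.48221058 -0.05051194  0.142     ] [  6.65 -16.41  10.96]
```

View pics/w2.png

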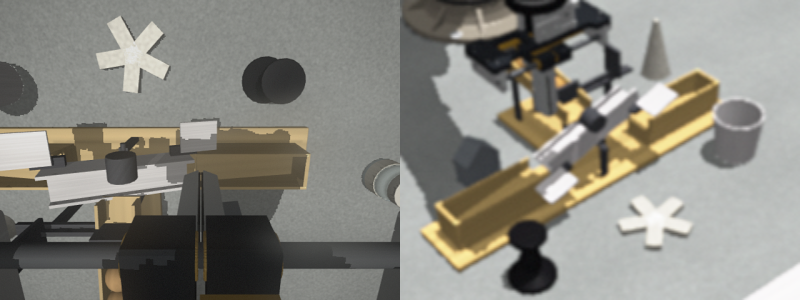

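The gate has rocked over: its right end is down and the left pad is up. Next I move above the gap between the lane and the tab.

Emit:
move_arm(offset=[[0, -4, 2.7], [0, -8, 5.4], [0, -12, 8], [0.2, -15, 10], [0.3, -16.2, 10.9], [0.3, -16.2, 10.9], [0.3, -16.2, 10.9]], yaw=[0, 0, 0, 0, 0, 0, 0])

```text
clock: 4.3
eef_pos: [0.4812, -0.053, 0.2021]
orientation: [-0.951, 1.57, 2.246]
force: [-0.0, -0.5, -0.1]
gripper_width: 0.0006
```

```bash
python3 -c "
from h import *
import cv2
off((-59,60,142),(-59,128,142))
a=bot.capture('wrist');b=bot.capture('scene')[190:350,190:390];t=bot.capture('top')[195:335,250:460]
a=cv2.resize(a,(400,300),interpolation=cv2.INTER_AREA);b=cv2.resize(b,(400,300));t=cv2.resize(t,(400,267))
o=np.zeros((600,800,3),np.uint8);o[:300,:400]=a;o[:300,400:]=b;o[300:567,:400]=t
cv2.imwrite('pics/w3.png',o[...,::-1])"
```

```text
4.3 [ 0.48116008 -0.05295604  0.20213447] [-0.0370772  -0.52540762 -0.05510012] 0.0005635780784787535 
 [[-0.     0.056 -0.998]
 [ 0.001 -0.998 -0.056]
 [-1.    -0.001  0.   ]]
(-59, 60, 142) [ 0.48232292 -0.05250878  0.142     ] [ 6.01 -0.04 -0.12]
(-59, 128, 142) [0.47850334 0.01538386 0.142     ] [ 6.02 -6.84 -0.12]
```

View pics/w3.png

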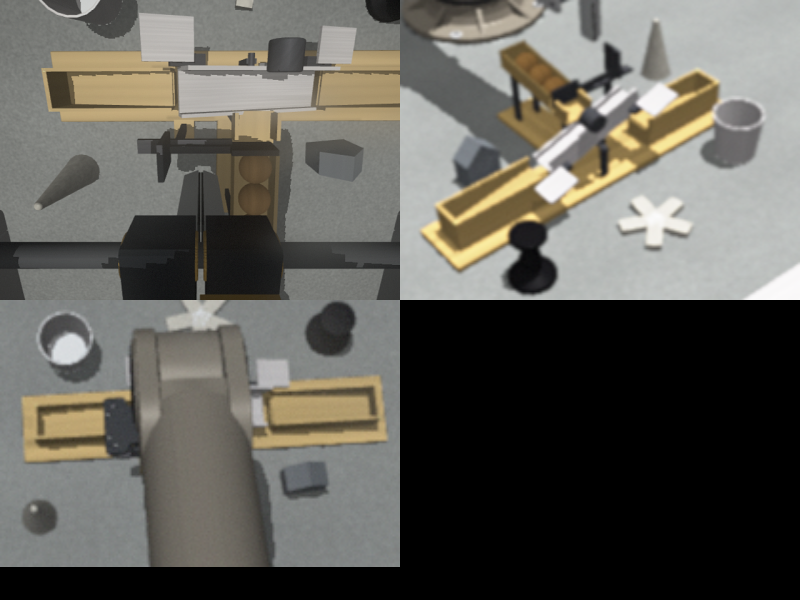

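The wrist view shows the fingertip at (200,172), between the tab face at u≈170 and the lane wall at u≈235. That's clear to go down and then push outwards.

Emit:
move_arm(offset=[[3, 0, -0.1], [5.5, 0, -0.1], [6, 0, -0.1], [6, 0, -0.1], [6, -1, -0.1], [6, -2.2, -0.1], [6, -3.4, -0.1], [6, -4.6, -0.1], [6, -5.8, -0.1], [6, -6.7, -0.1], [6, -7, -0.1], [6, -7, -0.1]], yaw=[0, 0, 0, 0, 0, 0, 0, 0, 0, 0, 0, 0])

```text
clock: 5.95
eef_pos: [0.478, 0.0174, 0.1421]
orientation: [-0.844, 1.57, 2.353]
force: [0.1, 0.2, -0.6]
gripper_width: 0.0003
```

```bash
python3 -c "
from h import *
import cv2
off((-59,130,142))
a=bot.capture('wrist');b=bot.capture('scene')[190:350,190:390]
a=cv2.resize(a,(400,300),interpolation=cv2.INTER_AREA);b=cv2.resize(b,(400,300))
cv2.imwrite('pics/w4.png',np.hstack([a,b])[...,::-1])"
```

```text
5.95 [0.47800964 0.01737027 0.14211523] [ 0.12201613  0.21359047 -0.64139753] 0.00027011875156562274 
 [[-0.001  0.056 -0.998]
 [ 0.001 -0.998 -0.056]
 [-1.    -0.001  0.001]]
(-59, 130, 142) [0.47839099 0.0173807  0.142     ] [ 0.01  0.   -0.04]
```

View pics/w4.png

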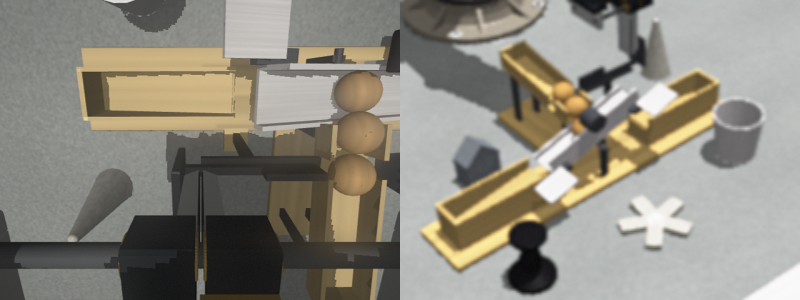

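The balls are rolling onto the gate. I back off the tab, rise, and wait.

Emit:
move_arm(offset=[[0, 0, 0], [0, 0, 0], [0, 0, 0], [0, 0, 0], [0, 0.8, 0], [0, 0.8, 0], [-3, 0.8, 0], [-8, 0.8, 0], [-12, 0.8, 0], [-12, 0.8, 0], [-12, 0.8, 0], [-12, 0.8, 0]], yaw=[0, 0, 0, 0, 0, 0, 0, 0, 0, 0, 0, 0])

```text
clock: 7.55
eef_pos: [0.478, 0.0089, 0.261]
orientation: [-0.25, 1.568, 2.946]
force: [-0.6, 0.2, -0.1]
gripper_width: 0.0005
```

```bash
python3 -c "
from h import *
import cv2
off()
b=bot.capture('scene')[190:350,190:390];t=bot.capture('top')[195:335,250:460]
b=cv2.resize(b,(400,300));t=cv2.resize(t,(400,300))
cv2.imwrite('pics/w5.png',np.hstack([t,b])[...,::-1])"
```

```text
7.55 [0.47796481 0.00889825 0.26095084] [-0.64871821  0.19383674 -0.11531413] 0.0004894273674554458 
 [[-0.003  0.055 -0.998]
 [ 0.001 -0.998 -0.055]
 [-1.    -0.001  0.003]]
```

View pics/w5.png

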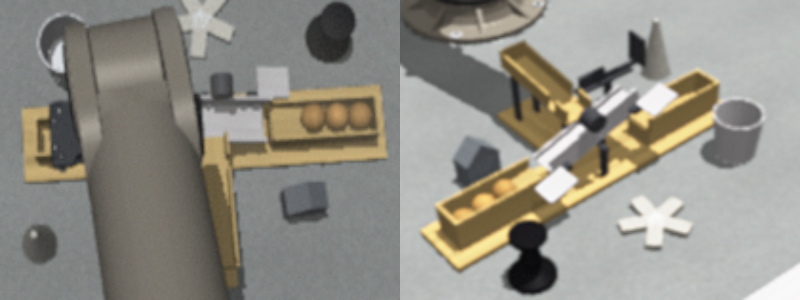

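All three balls are in the right chute. I let them settle, then check that they are at rest and where they lie.

Emit:
move_arm(offset=[[0, 0, 0], [0, 0, 0], [0, 0, 0], [0, 0, 0], [0, 0, 0], [0, 0, 0], [0, 0, 0], [0, 0, 0], [0, 0, 0], [0, 0, 0], [0, 0, 0], [0, 0, 0]], yaw=[0, 0, 0, 0, 0, 0, 0, 0, 0, 0, 0, 0])

```text
clock: 9.15
eef_pos: [0.4781, 0.0089, 0.2612]
orientation: [-0.295, 1.568, 2.902]
force: [0.9, -0.8, -0.2]
gripper_width: 0.0004
```

```bash
python3 -c "
from h import *
import cv2
def look():
    t=bot.capture('top')[..., ::-1].copy();h=cv2.cvtColor(t,cv2.COLOR_BGR2HSV)[225:275,395:455]
    return t
a=look();b=look();c=cv2.imread('pics/w5.png')[:,:400]
d=cv2.resize(b[195:335,250:460],(400,300))
print('frame diff',cv2.absdiff(a,b)[225:275,390:455].max(),'vs 1.5 s ago',cv2.absdiff(c,d)[90:150,270:385].mean())
co,si=np.cos(X[2]),np.sin(X[2])
for u,v,z in((314,117,.055),(337,116,.05),(360,115,.045)):
    p=plane('top',(250+u*210/400,195+v*140/300),z)[:2]-X[:2];print(np.round([co*p[0]+si*p[1],-si*p[0]+co*p[1]],3))
print(bot.sense()['clock'],bot.sense()['force'],bot.hand_in())"
```

```text
frame diff 11 vs 1.5 s ago 1.337632850241546
[ 0.003 -0.157]
[ 0.004 -0.192]
[ 0.004 -0.227]
the job is handed in; nothing more can be done
9.25 [-0.79195907 -0.19928163  0.01202602] None
```

I rocked the gate from left-down to right-down by pressing its right pad. I then pushed the stop's tab about 53 mm outwards, and all three balls rolled into the right chute. The job was handed in at 9.25 s on the robot's clock; no verdict was given.

**Balls:** they measured 157, 192 and 227 mm to the right of the pivot. They lay 3–4 mm from the chute's middle line, well inside the limits. Pictures just before hand-in differed only by image noise, so they looked at rest.

**Gate, goods and robot:** in the last picture I viewed, 1.7 s before hand-in, the gate rested right-down and the goods in view stood where they were. That crop did not show the jar or the frame; the arm's path never went near the frame, and it stayed well above the jar. The tool was clear at 261 mm height, with about 1 N on the wrist, the same as its unloaded noise.

No check failed or disagreed.

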